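# Feed a culture plate into the bench scanner and start the scan

## Robot

A 6-joint arm with a two-finger parallel gripper is mounted at the origin on the work surface. World frame = base frame: x ahead of the robot, y to its left, z up, the work surface at z = 0. Lengths are in m, angles in degrees, forces in N, time in s.
With the tool pointing down it reaches from about 0.35 to 0.925 m from the base axis. Payload 6.4 kg.
Tool frame: the origin (TCP) lies midway between the tips of the shut fingers; the grasp point (between the pads) lies 19 mm behind it; z points along the fingers, x is the direction in which the jaws open and shut, and the axes are right-handed (so a half turn about z gives the same grasp; the last joint's range is limited). The gripper opens to 94 mm and grips with 3 to 60 N. Pads are 16 mm wide; open, the fingers measure 119 mm over their backs; the gripper's body (75 mm by 177 mm) begins 78 mm behind the grasp point.
Start: joints at [59.124, 14.043, 89.255, -0, 76.702, -9.975], TCP at [0.232, 0.607, 0.205] pointing down, gripper open.
Joint ranges: [-179.41, 179.41], [-58.25, 129.5], [7.25, 145.43], [-54.29, 234.29], [11.92, 165.04], [-157.13, 157.13]. Speed limits (degrees/s): [147.25, 147.25, 180, 180, 180, 180].

## Interface

Orientations are given as a 3x3 rotation matrix whose columns are the frame's x, y, z axes.
In Python, from cell import manip gives the robot as it stands.
- The arm moves only by the tool step_arm, never from a script. Its argument "steps" is a list of rows, each a list of 5 numbers: the gripper command: -1 is fully open, 1 is shut, values between are in proportion, then the shift along the tool's x, y, z in units of 0.25 m (1.0 is 0.25 m), then the turn about the tool's z in units of 360 degrees (1.0 is 360 degrees). In form: [[jaw, x, y, z, yaw], ...]. A call has 1 to 10 rows; each row is the pose to reach, as a shift and turn from the pose measured when the call began, along the tool's axes at that moment, turning the shorter way round; what a row does not reach only later rows make up. A row lasts 1/12 s, in which the tool goes at most 41.7 mm and 7.16 degrees, less where a joint would pass 70% of its speed; a pose out of reach is approached as far as the arm can. A call with a number of a shift or a turn outside -1 to 1 is refused whole. A call with a gripper value outside its range is refused whole. The fingers move at their own pace and stop on an object; "newtons" is the grip in N (left out, the last holds). Time passes only in rows, so rows that repeat a pose let the fingers close. It gives the time, the measured TCP pose, the force and the opening at its end, in the units of the state.
- manip.read_state(): the state, without advancing time (a new reading comes with each control period).
- manip.read_camera(name): name is "side" or "top"; returns (picture, depth): 384x512x3 uint8, red, green, blue; 384x512 float32, m along the optical axis (not along the pixel's ray), 0 where there is no reading.
- manip.calibration(name): a dict with "intrinsics" (3x3 intrinsics, pixels), "cam_to_world" (4x4, takes a point from camera to world coordinates). Camera axes: x right, y down, z forward; pixel columns grow to the right and rows downward; lengths in m; the calibration is good to about 2 mm. A picture is of the moment at which its call begins. calibration takes no time and is no camera call.
- manip.hand_in(): hands the job in, once; it reports no verdict.
The state is a dict: "time": time; "q": joint angles; "dq": joint speeds; "joint_efforts": joint torques, N m; "tool_pos": TCP position; "eef_rot": TCP orientation; "ft_force": force on the tool from outside, world axes, zero at the start; "wrist_torque": the same for the moment, N m; "grip_width": finger opening in m.
Only numpy, scipy, OpenCV 4.12 (cv2) and the standard library are available. Lean on these libraries where they do the work, as an engineer would, in place of code of your own. Each camera call takes 0.05 s, during which the arm holds its last target. There are 200 camera calls.

## Task

Slide the culture plate along the bench, flat and without lifting it, in through the flared open left end of the scanner's blue guide rails and then forward under the white bridge until it sits fully home, square against the rear stop. Only then press the yellow, the blue and the green key on the console fully down and let them up again, one at a time in that order, and take the hand away. Do not press the red key, and leave the bottle, the tip box and the jar where they stand.

Things in the scene. Friction and masses are not known exactly. Their poses are not given: they have to be found in the camera images.
- plate: 24-well culture plate with pink wells and its lid on, one rigid block, loose, about 0.11 kg: 85 mm along its own x, 127 mm along its own y, 22 mm high. Origin: centre of its underside, on the bench (z = 0). Half a turn makes no difference. It starts on the open bench left of the scanner's rails, up to 0.35 rad askew.
- scanner: Plate scanner fixed on the bench, a little turned. Origin on the bench (z = 0): where the plate's origin is when fully home, plate's x and y along the scanner's. Its +x is the way in under the bridge, away from the robot; +y is left. Blue rails 7 mm high, 8 mm thick, make an L-shaped lane, its grey floor level with the bench: in from the left along -y, then along +x under the bridge.
- lane_entry (a point): Middle, on the bench, of the open left end of the lane's first leg, which runs from here along scanner -y. It is 103 mm wide, between front rail (inner face at scanner x = -168.5 mm) and back rail (x = -65.5 mm). Both rails end here (y = 90 mm), then flare outwards at 25 degrees as far as y = 136 mm.
- lane_corner (a point): On the bench, in the corner of the L: where the plate's origin passes when it changes from -y to +x travel (scanner x = -117, y = 0 mm). The right rail, inner face at y = -68.5 mm, closes the first leg and runs on to the rear stop; the second leg lies between it and a left rail at y = 68.5 mm (137 mm wide) that begins at x = -65.5 mm.
- bridge_middle (a point): Centre of the underside of the white bridge over the second leg, 30 mm above the bench. The bridge spans scanner x = -18 to 27 mm, its top is 75 mm above the bench; white side pillars, also 75 mm high, stand at x = -22.5 to 52.5 mm, |y| = 76.5 to 112.5 mm. A plate at home sticks out 24 mm in front of the bridge.
- rear_stop (a point): Middle of the top edge of the rear stop's face, a dark bar 12 mm high across the end of the lane, face at scanner x = 42.5 mm. The plate is home when its far long side lies against it.
- console: Grey key console, fixed on the bench to the right of the scanner, 124 x 124 mm, 30 mm high, flat top, with four round keys at its four quarters, 55 mm apart; which colour is where varies. Origin: centre of its underside.
- yellow_key_top (a point): Centre of the top face of the yellow key: a round yellow push key, 26 mm in diameter in a black collar of 44 mm, standing about 52 mm above the bench at rest (10 mm above its collar); pressed straight down.
- yellow_key (a joint): Travel of the yellow key: 0 = up, 0.006 m = fully down; springs back, about 5 N at the bottom, counts as pressed above 0.004.
- blue_key_top (a point): Centre of the top face of the blue key: a round blue push key, 26 mm in diameter in a black collar of 44 mm, standing about 52 mm above the bench at rest (10 mm above its collar); pressed straight down.
- blue_key (a joint): Travel of the blue key: 0 = up, 0.006 m = fully down; springs back, about 5 N at the bottom, counts as pressed above 0.004.
- green_key_top (a point): Centre of the top face of the green key: a round green push key, 26 mm in diameter in a black collar of 44 mm, standing about 52 mm above the bench at rest (10 mm above its collar); pressed straight down.
- green_key (a joint): Travel of the green key: 0 = up, 0.006 m = fully down; springs back, about 5 N at the bottom, counts as pressed above 0.004.
- red_key_top (a point): Centre of the top face of the red key: a round red push key, 26 mm in diameter in a black collar of 44 mm, standing about 52 mm above the bench at rest (10 mm above its collar); pressed straight down.
- red_key (a joint): Travel of the red key: 0 = up, 0.006 m = fully down; springs back, about 5 N at the bottom, counts as pressed above 0.004.
- bottle: White bottle with blue cap, 66 mm in diameter, 150 mm high, loose; stands left and back. Origin: centre of its underside.
- tip_box: Magenta box of pipette tips, 80 x 120 mm, 63 mm high, loose; behind the plate's starting area. Origin: centre of its underside.
- jar: Amber jar with orange cap, 56 mm in diameter, 70 mm high, loose; stands behind the console. Origin: centre of its underside.
Not all that is in view belongs to the job. What is shaped like the plate but brown is not meant.

How it is judged (in metres and radians):
On the way, in this order (a step that is already met when the one before it is completed fails the run):
1. the plate has come in through the open left end and lies in the corner of the lane, in front of the bridge (y of plate in the frame of scanner between -0.012 and 0.012 m and x of plate in the frame of scanner between -0.135 and -0.06 m), for 0.05 s.
2. the plate is home under the bridge: within 4 mm of the rear stop and square (x of plate in the frame of scanner above -0.004 m and y of plate in the frame of scanner between -0.01 and 0.01 m and angle between the x axis of plate and the x axis of scanner, either way round below 0.08 rad), for 0.2 s.
3. the yellow key is pressed, alone (value of joint yellow_key above 0.004 m and value of joint each of blue_key, green_key, red_key below 0.0015 m), for 0.05 s.
4. the blue key is pressed, alone (value of joint blue_key above 0.004 m and value of joint each of yellow_key, green_key, red_key below 0.0015 m), for 0.05 s.
5. the green key is pressed, alone (value of joint green_key above 0.004 m and value of joint each of yellow_key, blue_key, red_key below 0.0015 m), for 0.05 s.
At the end, for the whole second after the job is handed in: The plate lies flat on the bench (within 4 mm) and still under the bridge, within 4 mm of the rear stop, within 10 mm of the lane's middle and 0.08 rad of square; all four keys are up again; bottle, tip box and jar are within 20 mm of where they stood (all of step 2 and height (world z) of plate below 0.004 m and linear speed of plate below 0.01 m/s and value of joint each of yellow_key, blue_key, green_key, red_key below 0.0015 m and distance of each of bottle, tip_box, jar from where it was at the start of the episode below 0.02 m); the robot touches nothing.
It fails at once if the plate is lifted (more than 8 mm) or tipped (more than 0.2 rad) (height (world z) of plate above 0.008 m or angle between plate's own z axis and vertical above 0.2 rad).
It fails at once if a key is pressed while the plate is not home (8 mm or more short of the stop) (x of plate in the frame of scanner below -0.008 m and value of joint any of yellow_key, blue_key, green_key, red_key above 0.004 m).
It fails at once if the red key is pressed (value of joint red_key above 0.004 m).
It fails at once if two keys are down at once (value of joint each of yellow_key, blue_key above 0.004 m or value of joint each of yellow_key, green_key above 0.004 m or value of joint each of yellow_key, red_key above 0.004 m or value of joint each of blue_key, green_key above 0.004 m or value of joint each of blue_key, red_key above 0.004 m or value of joint each of green_key, red_key above 0.004 m).
It fails at once if the bottle, tip box or jar is shifted more than 20 mm or knocked over (distance of any of bottle, tip_box, jar from where it was at the start of the episode above 0.02 m or angle between any of bottle, tip_box, jar's own z axis and vertical above 0.3 rad).
It also fails if it takes over 72 s, if anything falls off the work surface, if the arm or the gripper's body presses on something with over 40 N, if the wrist force passes 120 N, or if a joint passes its speed limit or range.

## Working session

There is one attempt and no reset: what is moved stays moved. The work goes in short steps, Python scripts to look and compute and a tool call to move; the robot and the scene stay as the last step left them, time stands still between calls to the robot, and variables do not carry over. Pictures are saved under pics/ and viewed, about 8 in all and at most 12, crops included, and the job is handed in when it is done.

Besides the shell and the picture viewer there is one more tool, called after "Request:" by a JSON object that holds its "name" and its "arguments", one argument or row to a line. step_arm: Moves the arm, as the interface text tells. Its arguments: {"type":"object","properties":{"steps":{"type":"array"},"newtons":{"type":"number"}},"required":["steps"]}

```bash
mkdir -p pics; ls; cat > h.py <<'E'
from cell import manip
import numpy as np, cv2
def shot(n,name=None):
    im,d=manip.read_camera(n)
    if name: cv2.imwrite('pics/'+name,im[:,:,::-1])
    return im,d
def pts(n,d):
    c=manip.calibration(n);K=c['intrinsics'];T=c['cam_to_world']
    v,u=np.mgrid[:d.shape[0],:d.shape[1]]
    P=np.stack([(u-K[0,2])/K[0,0]*d,(v-K[1,2])/K[1,1]*d,d],-1)
    return P@T[:3,:3].T+T[:3,3]
def ray(n,uv,z):
    c=manip.calibration(n);K=c['intrinsics'];T=c['cam_to_world']
    uv=np.atleast_2d(uv).astype(float)
    r=np.c_[(uv-K[[0,1],[2,2]])/K[[0,1],[0,1]],np.ones(len(uv))]@T[:3,:3].T
    return T[:3,3]+r*((z-T[2,3])/r[:,2])[:,None]
E
python3 - <<'E'
from h import *
a,d=shot('top','top0.png');b,e=shot('side','side0.png')
np.savez('s0.npz',a=a,d=d,b=b,e=e)
for n in('top','side'):
    c=manip.calibration(n);print(n,c['intrinsics'].round(1).tolist(),c['cam_to_world'].round(3).tolist())
s=manip.read_state();print(s['eef_rot'],s['tool_pos'],s['time'],s['grip_width'])
cv2.imwrite('pics/both.png',cv2.resize(np.vstack([a]),(800,600))[:,:,::-1])
E
```

```text
pics
top [[494.6, 0.0, 254.6], [0.0, 494.6, 190.1], [0.0, 0.0, 1.0]] [[-0.013, -0.988, 0.156, 0.348], [-1.0, 0.013, 0.001, 0.024], [-0.003, -0.156, -0.988, 1.288], [0.0, 0.0, 0.0, 1.0]]
side [[367.2, 0.0, 258.4], [0.0, 367.2, 189.3], [0.0, 0.0, 1.0]] [[0.93, -0.277, 0.243, 0.259], [-0.368, -0.669, 0.646, -0.669], [-0.016, -0.69, -0.724, 0.855], [0.0, 0.0, 0.0, 1.0]]
[[ 3.56737759e-01  9.34204156e-01 -8.75030268e-04]
 [ 9.34203019e-01 -3.56738717e-01 -1.48568682e-03]
 [-1.70009198e-03 -2.87455330e-04 -9.99998514e-01]] [0.23161231 0.60675078 0.20446876] 0.1 0.09370383348726789
```

View pics/both.png

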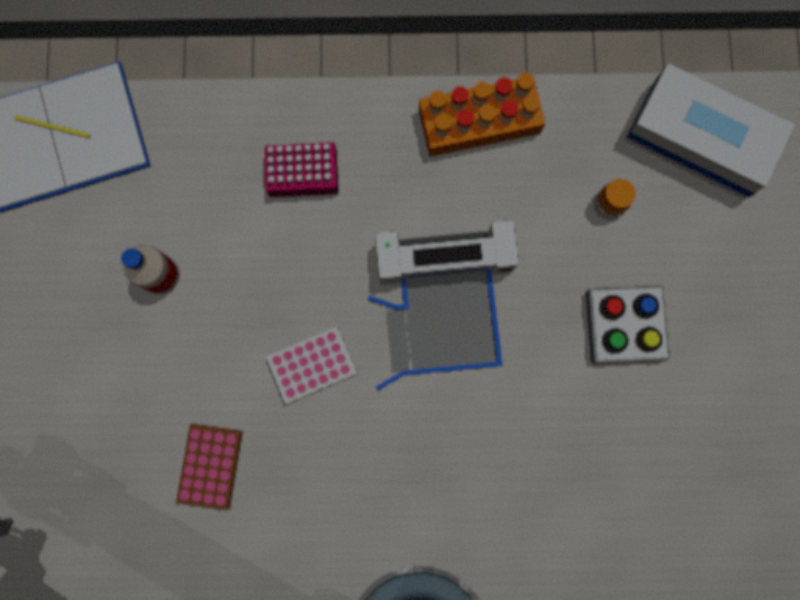

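View pics/side0.png

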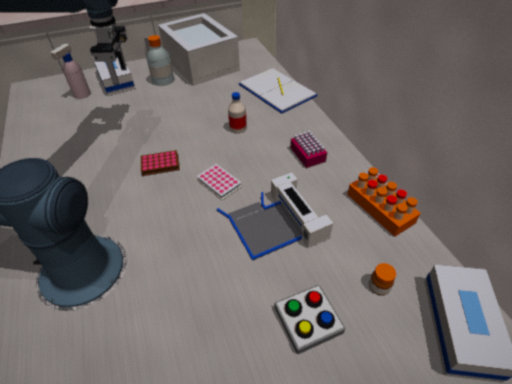

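Top view at 800x600: there are two plate-shaped things. One is white with pink wells at (311,365), the other brown at (210,467). The white one fits the description, since it lies just left of the flared rails and isn't brown. I'll confirm it in a crop and measure.

```bash
python3 - <<'E'
from h import *
z=np.load('s0.npz');a,d=z['a'],z['d'];P=pts('top',d)
cv2.imwrite('pics/crop.png',cv2.resize(a[150:270,150:350],(800,480),interpolation=cv2.INTER_CUBIC)[:,:,::-1])
hsv=cv2.cvtColor(a,cv2.COLOR_RGB2HSV)
# plate: height mask
roi=np.zeros(d.shape,bool);roi[200:265,165:232]=1
print('bench z',np.median(P[250:260,250:300,2]))
m=(roi&(P[...,2]>0.012)).astype(np.uint8)
print(m.sum(),np.percentile(P[m>0][:,2],[5,50,95]))
Q=ray('top',np.argwhere(m)[:,::-1],0.022)
r=cv2.minAreaRect((Q[:,:2]*1000).astype(np.float32));print('plate depth',r,Q.mean(0))
# pink wells
pk=(roi&(hsv[...,1]>70)&((hsv[...,0]>150)|(hsv[...,0]<8))).astype(np.uint8)
n,l,st,c=cv2.connectedComponentsWithStats(pk);k=st[:,4]>8
C=ray('top',c[k][1:],0.022);print(k.sum()-1,cv2.minAreaRect((C[:,:2]*1000).astype(np.float32)),C.mean(0))
# blue rails
bl=((hsv[...,0]>100)&(hsv[...,0]<130)&(hsv[...,1]>110));bl[:165]=0;bl[260:]=0;bl[:,:230]=0;bl[:,330:]=0
B=ray('top',np.argwhere(bl)[:,::-1],0.007)[:,:2];print('blue',len(B))
np.save('B.npy',B)
yy=np.argwhere(bl)
import sys
def line(box):
    u0,u1,v0,v1=box
    s=(yy[:,1]>=u0)&(yy[:,1]<=u1)&(yy[:,0]>=v0)&(yy[:,0]<=v1)
    vx,vy,x,y=cv2.fitLine(B[s].astype(np.float32),cv2.DIST_HUBER,0,.01,.01).ravel()
    print(box,s.sum(),'ang',np.degrees(np.arctan2(vy,vx)),'pt',x,y)
line((262,316,228,245)) # front rail
line((311,322,175,228)) # right rail
line((256,263,175,196)) # left rail
line((235,255,186,200)); line((238,255,236,250))
# keys
from itertools import product
for nm,lo,hi in(('red',(170,10),0),('yellow',(22,36),0),('green',(45,80),0),('blue',(100,125),0)):
  for cam,im,bx in(('top',a,(180,240,370,430)),('side',z['b'],(280,350,270,345))):
    h=cv2.cvtColor(im,cv2.COLOR_RGB2HSV);H=h[...,0]
    q=((H>=lo[0])|(H<=lo[1])) if lo[0]>lo[1] else (H>=lo[0])&(H<=lo[1])
    q=q&(h[...,1]>120)&(h[...,2]>60);w=np.zeros_like(q);w[bx[0]:bx[1],bx[2]:bx[3]]=1;q=(q&w).astype(np.uint8)
    n,l,st,c=cv2.connectedComponentsWithStats(q);i=1+st[1:,4].argmax()
    print(nm,cam,st[i,4],c[i].round(1),ray(cam,c[i],.05).round(4))
E
```

```text
bench z -0.0005171006038947601
1596 [0.01706383 0.02126667 0.02563529]
plate depth ((439.43939208984375, 163.808837890625), (157.45082092285156, 148.1256561279297), 85.47676086425781) [0.4371007  0.17022696 0.022     ]
24 ((438.6445007324219, 169.7716064453125), (58.31532669067383, 96.96217346191406), 22.61199188232422) [0.43858903 0.16989481 0.022     ]
blue 543
(262, 316, 228, 245) 163 ang -85.244194 pt 0.43086538 -0.0627328
(311, 322, 175, 228) 166 ang 4.690791 pt 0.51712096 -0.13410072
(256, 263, 175, 196) 65 ang 3.1831365 pt 0.5590718 0.01466229
(235, 255, 186, 200) 57 ang 70.837326 pt 0.5413419 0.049084153
(238, 255, 236, 250) 43 ang -60.084126 pt 0.41046247 0.04271438
red top 93 [393.1 195.4] [[ 0.5252 -0.3248  0.05  ]]
red side 113 [314.3 296.5] [[ 0.5231 -0.3261  0.05  ]]
yellow top 97 [416.8 216.1] [[ 0.4717 -0.3814  0.05  ]]
yellow side 130 [304.5 326.5] [[ 0.4695 -0.3824  0.05  ]]
green top 87 [394.9 217.1] [[ 0.4701 -0.3262  0.05  ]]
green side 97 [293.4 305. ] [[ 0.4684 -0.327   0.05  ]]
blue top 87 [414.8 194.4] [[ 0.5268 -0.3796  0.05  ]]
blue side 112 [326.2 316.8] [[ 0.5249 -0.3808  0.05  ]]
```

View pics/crop.png

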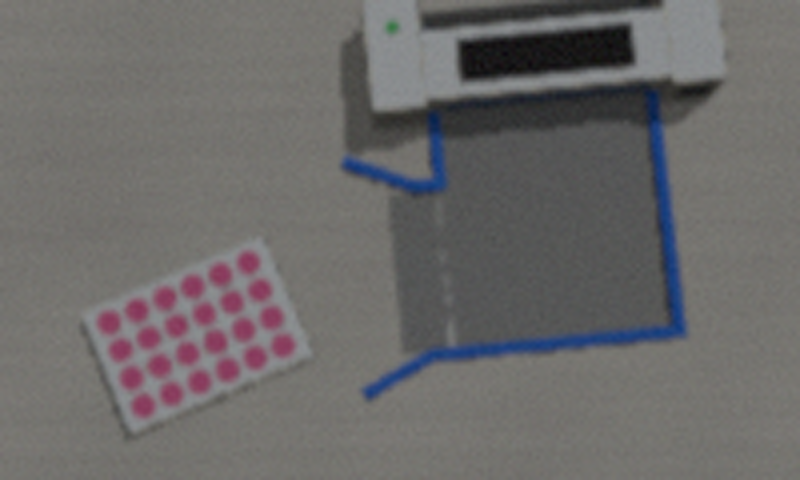

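The crop confirms the white 24-well plate, with its long side askew to the rails. Working from the rails:
- **Scanner:** origin about (0.603, -0.054), yaw 4.75°. The left rail comes out at y = 72.3 mm against 72.5 nominal.
- **Plate:** about (0.439, 0.170), yaw 22.6°.

Next is a planner helper and a cross-check of the wells in the side view.

```bash
cat >> h.py <<'E'
SO=np.array([.6033,-.0542]);TH=4.75
def sw(x,y):
    c,s=np.cos(np.radians(TH)),np.sin(np.radians(TH));return SO+[c*x-s*y,s*x+c*y]
def ws(p):
    c,s=np.cos(np.radians(TH)),np.sin(np.radians(TH));d=np.asarray(p)[:2]-SO;return np.array([c*d[0]+s*d[1],-s*d[0]+c*d[1]])
def plan(x,y,z,yaw,quiet=0):
    s=manip.read_state();R=np.array(s['eef_rot']);p=np.array(s['tool_pos'])
    cur=np.degrees(np.arctan2(R[1,0],R[0,0]));d=(yaw-cur+180)%360-180
    print('from',p.round(4),round(cur,1),'q6',round(s['q'][5],1),'t',s['time'],'->',(R.T@(np.array([x,y,z])-p)/.25).round(4),'turn',round(-d/360,4))
def wells(cam,im,box):
    h=cv2.cvtColor(im,cv2.COLOR_RGB2HSV);u0,u1,v0,v1=box
    pk=((h[...,1]>70)&((h[...,0]>150)|(h[...,0]<8)));w=np.zeros_like(pk);w[v0:v1,u0:u1]=1
    n,l,st,c=cv2.connectedComponentsWithStats((pk&w).astype(np.uint8));k=st[1:,4]>6
    C=ray(cam,c[1:][k],.022);r=cv2.minAreaRect((C[:,:2]*1000).astype(np.float32));print(cam,k.sum(),r,C.mean(0).round(4))
E
python3 - <<'E'
from h import *
z=np.load('s0.npz')
wells('side',z['b'],(190,245,160,198))
plan(.4388,.17,.2,22.6)
for c in((96,173),(85,166)):print(ray('top',c,.15))
E
```

```text
side 1 ((436.9322204589844, 166.1602325439453), (0.0, 0.0), 0.0) [0.4369 0.1662 0.022 ]
from [0.2316 0.6068 0.2045] 69.1 q6 -10.0 t 0.1 -> [-1.3364  1.3975  0.0197] turn 0.1292
[[0.57314582 0.39650843 0.15      ]]
[[0.59024816 0.42300061 0.15      ]]
```

Request:
{"name": "step_arm", "arguments": {
  "steps": [
    [-1,-0.1,0.1,0,0.01],
    [-1,-0.2,0.2,0,0.025],
    [-1,-0.3,0.31,0,0.04],
    [-1,-0.4,0.42,0,0.055],
    [-1,-0.5,0.52,0,0.07],
    [-1,-0.6,0.63,0,0.085],
    [-1,-0.7,0.73,0,0.1],
    [-1,-0.8,0.84,0,0.115],
    [-1,-0.9,0.94,0,0.129],
    [-1,-0.95,0.99,0,0.129]
  ],
  "newtons": 8
}}

```text
time: 0.93
tool_pos: [0.3789, 0.2938, 0.2045]
eef_rot: [[0.925, 0.38, -0.001], [0.38, -0.925, -0.002], [-0.002, 0.002, -1.0]]
ft_force: [-0.8, 0.6, 0.8]
grip_width: 0.0938
```

```bash
python3 -c "
from h import *
plan(.4388,.17,.08,22.6)"
```

```text
from [0.3789 0.2938 0.2045] 22.3 q6 1.9 t 0.9333 -> [0.0343 0.5481 0.4988] turn -0.0007
```

Request:
{"name": "step_arm", "arguments": {
  "steps": [
    [-1,0.01,0.14,0,0],
    [-1,0.02,0.28,0,0],
    [-1,0.03,0.42,0.05,-0.001],
    [-1,0.034,0.548,0.15,-0.001],
    [-1,0.034,0.548,0.28,-0.001],
    [-1,0.034,0.548,0.4,-0.001],
    [-1,0.034,0.548,0.5,-0.001],
    [-1,0.034,0.548,0.5,-0.001],
    [-1,0.034,0.548,0.5,-0.001]
  ]
}}

```text
time: 1.68
tool_pos: [0.4375, 0.1698, 0.0787]
eef_rot: [[0.923, 0.386, -0.004], [0.386, -0.923, -0.003], [-0.005, 0.001, -1.0]]
ft_force: [0.4, 0.0, 1.2]
grip_width: 0.0939
```

```bash
python3 - <<'E'
from h import *
plan(.4388,.17,.011,22.6)
a,d=shot('top');b,e=shot('side')
cv2.imwrite('pics/over.png',np.hstack([cv2.resize(a[150:280,140:300],None,fx=2.4,fy=2.4),cv2.resize(b[100:230,150:310],None,fx=2.4,fy=2.4)])[:,:,::-1])
E
```

```text
from [0.4375 0.1698 0.0787] 22.7 q6 -15.2 t 1.6833 -> [0.0065 0.0009 0.2708] turn 0.0003
```

View pics/over.png

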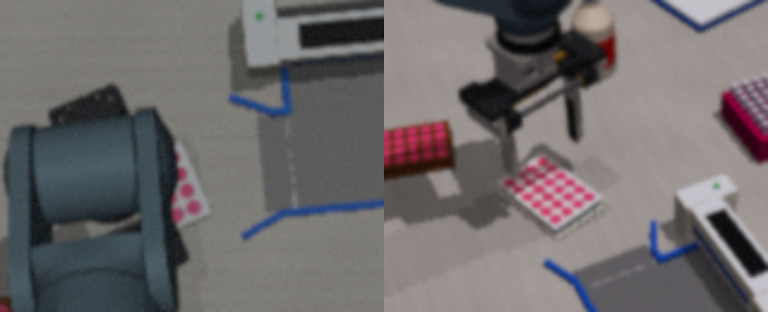

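Side view, right half: the open fingers straddle the plate's short dimension, the near one at (508,165) and the far one at (573,130). I'll descend slowly and watch the force.

Request:
{"name": "step_arm", "arguments": {
  "steps": [
    [-1,0.006,0.001,0.06,0],
    [-1,0.006,0.001,0.12,0],
    [-1,0.006,0.001,0.17,0],
    [-1,0.006,0.001,0.2,0],
    [-1,0.006,0.001,0.22,0],
    [-1,0.006,0.001,0.24,0],
    [-1,0.006,0.001,0.255,0],
    [-1,0.006,0.001,0.27,0],
    [-1,0.006,0.001,0.27,0]
  ]
}}

```text
time: 2.53
tool_pos: [0.4413, 0.1705, 0.0136]
eef_rot: [[0.922, 0.386, 0.001], [0.386, -0.922, -0.002], [0.0, 0.002, -1.0]]
ft_force: [-0.3, -0.1, 0.4]
grip_width: 0.0938
```

Request:
{"name": "step_arm", "arguments": {
  "steps": [
    [1,0,0,0,0],
    [1,0,0,0,0],
    [1,0,0,0,0],
    [1,0,0,0,0],
    [1,0,0,0,0],
    [1,0,0,0,0]
  ],
  "newtons": 8
}}

```text
time: 3.03
tool_pos: [0.4414, 0.1705, 0.0137]
eef_rot: [[0.922, 0.386, 0.001], [0.386, -0.922, -0.002], [0.0, 0.002, -1.0]]
ft_force: [-0.3, 0.2, 0.8]
grip_width: 0.0847
```

```bash
python3 - <<'E'
from h import *
print(sw(-.117,.237), ws(manip.read_state()['tool_pos']))
plan(*sw(-.117,.237),.0105,4.75)
E
```

```text
[0.46707629 0.17229746] [-0.14269798  0.23732096]
from [0.4414 0.1705 0.0137] 22.7 q6 -15.2 t 3.0333 -> [0.0974 0.0329 0.013 ] turn 0.0499
```

The grip width is 84.7 mm, so the plate is held across its 85 mm side. I'll square it and centre it on the lane, keeping it on the bench.

Request:
{"name": "step_arm", "arguments": {
  "steps": [
    [1,0.01,0.003,0,0.006],
    [1,0.022,0.007,0,0.012],
    [1,0.035,0.012,0,0.018],
    [1,0.048,0.016,0,0.025],
    [1,0.06,0.02,0,0.031],
    [1,0.073,0.025,0,0.037],
    [1,0.085,0.029,0,0.043],
    [1,0.097,0.033,0,0.05],
    [1,0.097,0.033,0,0.05],
    [1,0.097,0.033,0,0.05]
  ]
}}

```text
time: 3.87
tool_pos: [0.4672, 0.1723, 0.0138]
eef_rot: [[0.997, 0.083, 0.002], [0.083, -0.997, -0.002], [0.002, 0.002, -1.0]]
ft_force: [0.5, -0.8, 0.1]
grip_width: 0.0851
```

```bash
python3 - <<'E'
from h import *
print(ws(manip.read_state()['tool_pos']))
plan(*sw(-.117,.12),.013,4.75)
a,d=shot('top');b,e=shot('side')
cv2.imwrite('pics/entry.png',np.hstack([cv2.resize(a[150:280,170:330],None,fx=2.4,fy=2.4),cv2.resize(b[140:270,170:330],None,fx=2.4,fy=2.4)])[:,:,::-1])
E
```

```text
[-0.11691019  0.23695739]
from [0.4672 0.1723 0.0138] 4.8 q6 2.6 t 3.8667 -> [-0.0006  0.4678  0.0042] turn 0.0001
```

View pics/entry.png

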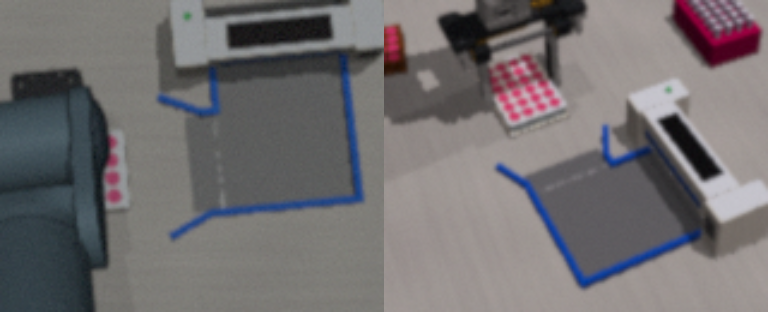

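The plate is squared. Its right end spans rows 131–209 (left half) and the lane extrapolates to about 120–219 there, so it is centred. I'll slide it in along -y.

Request:
{"name": "step_arm", "arguments": {
  "steps": [
    [1,0,0.05,0,0],
    [1,0,0.1,0,0],
    [1,0,0.15,0,0],
    [1,0,0.2,0,0],
    [1,0,0.25,0,0],
    [1,0,0.3,0,0],
    [1,0,0.35,0,0],
    [1,0,0.4,0,0],
    [1,0,0.435,0,0],
    [1,0,0.468,0,0]
  ]
}}

```text
time: 4.8
tool_pos: [0.4765, 0.0551, 0.014]
eef_rot: [[0.997, 0.083, 0.001], [0.083, -0.997, -0.002], [0.001, 0.002, -1.0]]
ft_force: [0.2, 0.9, -1.2]
grip_width: 0.0849
```

```bash
python3 - <<'E'
from h import *
print(ws(manip.read_state()['tool_pos']))
plan(*sw(-.117,0),.0135,4.75)
E
```

```text
[-0.1172929   0.11942933]
from [0.4765 0.0551 0.014 ] 4.8 q6 -11.6 t 4.8 -> [0.0009 0.4777 0.0029] turn 0.0001
```

Request:
{"name": "step_arm", "arguments": {
  "steps": [
    [1,0,0.05,0,0],
    [1,0,0.1,0,0],
    [1,0,0.16,0,0],
    [1,0,0.22,0,0],
    [1,0,0.28,0,0],
    [1,0,0.34,0,0],
    [1,0,0.39,0,0],
    [1,0,0.43,0,0],
    [1,0,0.46,0,0],
    [1,0,0.475,0,0]
  ]
}}

```text
time: 5.63
tool_pos: [0.4866, -0.064, 0.0143]
eef_rot: [[0.997, 0.083, 0.002], [0.083, -0.997, -0.002], [0.001, 0.002, -1.0]]
ft_force: [0.2, 0.2, -0.9]
grip_width: 0.0846
```

Request:
{"name": "step_arm", "arguments": {
  "steps": [
    [1,0,0,0,0],
    [1,0,0,0,0]
  ]
}}

```text
time: 5.8
tool_pos: [0.4865, -0.0639, 0.0142]
eef_rot: [[0.997, 0.083, 0.001], [0.083, -0.997, -0.002], [0.001, 0.002, -1.0]]
ft_force: [0.0, 0.9, -0.3]
grip_width: 0.085
```

```bash
python3 - <<'E'
from h import *
print(ws(manip.read_state()['tool_pos']))
plan(*sw(-.09,0),.0135,4.75)
a,d=shot('top');b,e=shot('side')
cv2.imwrite('pics/corner.png',np.hstack([cv2.resize(a[150:280,200:360],None,fx=2.4,fy=2.4),cv2.resize(b[150:280,190:350],None,fx=2.4,fy=2.4)])[:,:,::-1])
E
```

```text
[-1.17197989e-01 -3.05055729e-05]
from [ 0.4865 -0.0639  0.0142] 4.7 q6 -25.4 t 5.8 -> [ 1.088e-01 -1.000e-04  3.000e-03] turn -0.0
```

View pics/corner.png

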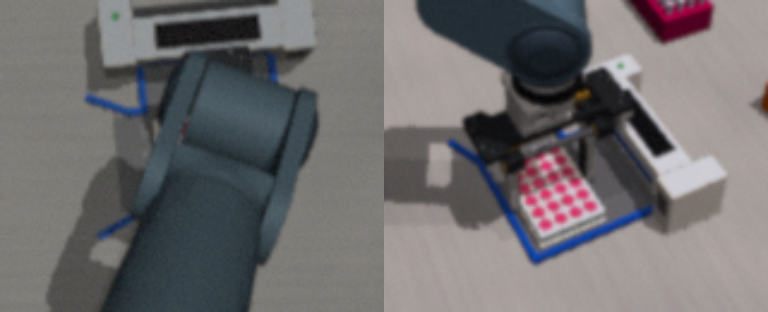

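The plate lies in the corner with its wells parallel to the rails, right end at about (570,235). I'll pull it 27 mm forward, then release and rise.

Request:
{"name": "step_arm", "arguments": {
  "steps": [
    [1,0.02,0,0,0],
    [1,0.04,0,0,0],
    [1,0.06,0,0,0],
    [1,0.08,0,0,0],
    [1,0.1,0,0,0],
    [1,0.108,0,0,0],
    [1,0.108,0,0,0],
    [-1,0.108,0,0,0],
    [-1,0.108,0,0,0],
    [-1,0.108,0,0,0]
  ]
}}

```text
time: 6.73
tool_pos: [0.5132, -0.0613, 0.0142]
eef_rot: [[0.997, 0.083, 0.001], [0.083, -0.997, -0.002], [0.001, 0.002, -1.0]]
ft_force: [-0.1, -0.6, 0.1]
grip_width: 0.0941
```

Request:
{"name": "step_arm", "arguments": {
  "steps": [
    [-1,0,0,0,0],
    [-1,0,0,-0.03,0],
    [-1,0,0,-0.1,0],
    [-1,0,0,-0.2,0],
    [-1,0,0,-0.3,0],
    [-1,0,0,-0.4,0],
    [-1,0,0,-0.44,0],
    [-1,0,0,-0.44,0]
  ]
}}

```text
time: 7.4
tool_pos: [0.5151, -0.0618, 0.1275]
eef_rot: [[0.997, 0.083, 0.007], [0.083, -0.997, -0.004], [0.007, 0.004, -1.0]]
ft_force: [-0.2, 0.3, -0.4]
grip_width: 0.0938
```

```bash
python3 - <<'E'
from h import *
print(ws(manip.read_state()['tool_pos']))
plan(*sw(-.153,0),.124,-85.25)
b,e=shot('side');wells('side',b,(220,300,180,260))
cv2.imwrite('pics/rel.png',cv2.resize(b[150:280,190:350],None,fx=4,fy=4)[:,:,::-1])
E
```

```text
[-0.08853029 -0.0003071 ]
from [ 0.5151 -0.0618  0.1275] 4.8 q6 -24.1 t 7.4 -> [-0.258  -0.0014  0.0123] turn 0.2501
side 1 ((512.3245239257812, -61.698585510253906), (0.0, 0.0), 0.0) [ 0.5123 -0.0617  0.022 ]
```

View pics/rel.png

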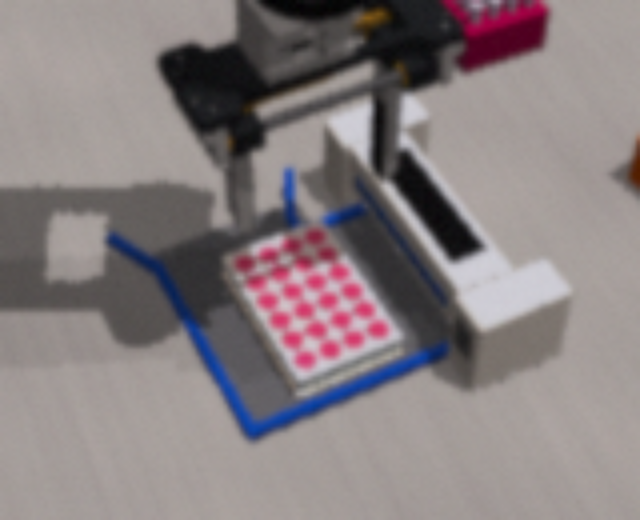

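The plate is released, flat and square in the lane. Next I turn the hand 90° in front of it so that both open fingers can push the front face.

Request:
{"name": "step_arm", "arguments": {
  "steps": [
    [-1,-0.03,0,0,0.019],
    [-1,-0.06,0,0,0.038],
    [-1,-0.1,0,0,0.057],
    [-1,-0.14,0,0,0.076],
    [-1,-0.18,0,0,0.095],
    [-1,-0.22,0,0,0.114],
    [-1,-0.258,0,0,0.133],
    [-1,-0.258,0,0,0.152],
    [-1,-0.258,0,0,0.171],
    [-1,-0.258,0,0,0.19]
  ]
}}

```text
time: 8.28
tool_pos: [0.4479, -0.0663, 0.1228]
eef_rot: [[0.439, -0.899, 0.0], [-0.899, -0.439, -0.001], [0.001, 0.0, -1.0]]
ft_force: [0.1, -0.3, -0.7]
grip_width: 0.0938
```

Request:
{"name": "step_arm", "arguments": {
  "steps": [
    [-1,0,0,0,0.019],
    [-1,0,0,0,0.038],
    [-1,0,0,0,0.057],
    [-1,0,0,0,0.06],
    [-1,0,0,0,0.06]
  ]
}}

```text
time: 8.7
tool_pos: [0.4469, -0.0659, 0.1212]
eef_rot: [[0.079, -0.997, -0.003], [-0.997, -0.079, 0.0], [-0.0, 0.003, -1.0]]
ft_force: [-0.0, -0.0, 0.3]
grip_width: 0.0942
```

```bash
python3 - <<'E'
from h import *
print(ws(manip.read_state()['tool_pos']))
plan(*sw(-.153,0),.01,-85.25)
E
```

```text
[-0.15687093  0.00130918]
from [ 0.4469 -0.0659  0.1212] -85.5 q6 62.7 t 8.7 -> [ 0.0053 -0.0167  0.4449] turn -0.0006
```

Request:
{"name": "step_arm", "arguments": {
  "steps": [
    [-1,0.005,-0.016,0.05,0],
    [-1,0.005,-0.016,0.12,0],
    [-1,0.005,-0.016,0.2,0],
    [-1,0.005,-0.016,0.28,0],
    [-1,0.005,-0.016,0.34,0],
    [-1,0.005,-0.016,0.39,0],
    [-1,0.005,-0.016,0.42,0],
    [-1,0.005,-0.016,0.44,0],
    [-1,0.005,-0.016,0.44,0]
  ]
}}

```text
time: 9.45
tool_pos: [0.4498, -0.0665, 0.0102]
eef_rot: [[0.08, -0.997, -0.005], [-0.997, -0.08, 0.001], [-0.001, 0.005, -1.0]]
ft_force: [0.2, 0.2, 0.4]
grip_width: 0.094
```

```bash
python3 - <<'E'
from h import *
print(ws(manip.read_state()['tool_pos']))
plan(*sw(-.0505,0),.012,-85.25)
E
```

```text
[-0.15395752  0.00048739]
from [ 0.4498 -0.0665  0.0102] -85.4 q6 62.8 t 9.45 -> [ 0.0007 -0.4138 -0.0092] turn -0.0005
```

Request:
{"name": "step_arm", "arguments": {
  "steps": [
    [-1,0,-0.03,0,0],
    [-1,0,-0.06,0,0],
    [-1,0,-0.09,0,0],
    [-1,0,-0.12,0,0],
    [-1,0,-0.15,0,0],
    [-1,0,-0.18,0,0],
    [-1,0,-0.21,0,0],
    [-1,0,-0.24,0,0],
    [-1,0,-0.27,0,0],
    [-1,0,-0.3,0,0]
  ]
}}

```text
time: 10.28
tool_pos: [0.5253, -0.0604, 0.0098]
eef_rot: [[0.08, -0.997, -0.005], [-0.997, -0.08, 0.001], [-0.001, 0.005, -1.0]]
ft_force: [-1.8, -0.2, 0.8]
grip_width: 0.094
```

Request:
{"name": "step_arm", "arguments": {
  "steps": [
    [-1,0,-0.02,0,0],
    [-1,0,-0.04,0,0],
    [-1,0,-0.055,0,0],
    [-1,0,-0.07,0,0],
    [-1,0,-0.08,0,0],
    [-1,0,-0.09,0,0]
  ]
}}

```text
time: 10.78
tool_pos: [0.5478, -0.0585, 0.0096]
eef_rot: [[0.08, -0.997, -0.005], [-0.997, -0.08, 0.001], [-0.001, 0.005, -1.0]]
ft_force: [-1.8, 0.1, 0.0]
grip_width: 0.0939
```

```bash
python3 - <<'E'
from h import *
print(ws(manip.read_state()['tool_pos']))
plan(*sw(-.0505,0),.012,-85.25)
b,e=shot('side')
cv2.imwrite('pics/push.png',cv2.resize(b[150:280,190:350],None,fx=4,fy=4)[:,:,::-1])
E
```

```text
[-0.05568428  0.00026646]
from [ 0.5478 -0.0585  0.0096] -85.4 q6 67.6 t 10.7833 -> [ 0.001  -0.0207 -0.0097] turn -0.0005
```

View pics/push.png

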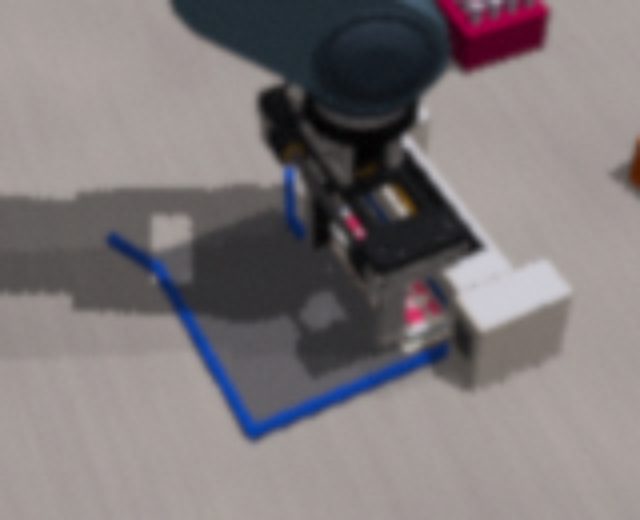

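The plate is partly under the bridge and the fingers push its front face at (385,320). The push force is 1.8 N. I'll go on in small increments until the force rises at the stop.

Request:
{"name": "step_arm", "arguments": {
  "steps": [
    [-1,0,-0.005,0,0],
    [-1,0,-0.01,0,0],
    [-1,0,-0.014,0,0],
    [-1,0,-0.017,0,0],
    [-1,0,-0.017,0,0]
  ]
}}

```text
time: 11.25
tool_pos: [0.5509, -0.0584, 0.0097]
eef_rot: [[0.08, -0.997, -0.009], [-0.997, -0.08, 0.001], [-0.001, 0.009, -1.0]]
ft_force: [-7.8, -1.2, 6.5]
grip_width: 0.094
```

Request:
{"name": "step_arm", "arguments": {
  "steps": [
    [-1,0,-0.003,0,0],
    [-1,0,-0.005,0,0],
    [-1,0,-0.007,0,0],
    [-1,0,-0.007,0,0]
  ]
}}

```text
time: 11.58
tool_pos: [0.5509, -0.0584, 0.0096]
eef_rot: [[0.081, -0.997, -0.014], [-0.997, -0.081, 0.001], [-0.002, 0.014, -1.0]]
ft_force: [-9.0, -1.8, 8.1]
grip_width: 0.0938
```

Request:
{"name": "step_arm", "arguments": {
  "steps": [
    [-1,0,-0.003,0,0],
    [-1,0,-0.006,0,0],
    [-1,0,-0.006,0,0]
  ]
}}

```text
time: 11.83
tool_pos: [0.5509, -0.0584, 0.0096]
eef_rot: [[0.081, -0.997, -0.018], [-0.997, -0.081, 0.001], [-0.002, 0.018, -1.0]]
ft_force: [-8.6, -2.1, 8.7]
grip_width: 0.094
```

The tool stopped at scanner x = -52.5 mm with about 8 N on it. Contact at the stop was expected near -50.5. I'll back off, rise and check.

Request:
{"name": "step_arm", "arguments": {
  "steps": [
    [-1,0,0.02,0,0],
    [-1,0,0.06,0,0],
    [-1,0,0.12,0,0],
    [-1,0,0.18,-0.05,0],
    [-1,0,0.2,-0.15,0],
    [-1,0,0.2,-0.28,0],
    [-1,0,0.2,-0.4,0],
    [-1,0,0.2,-0.5,0],
    [-1,0,0.2,-0.6,0],
    [-1,0,0.2,-0.6,0]
  ]
}}

```text
time: 12.67
tool_pos: [0.5076, -0.0636, 0.1663]
eef_rot: [[0.081, -0.997, -0.006], [-0.997, -0.081, -0.003], [0.002, 0.007, -1.0]]
ft_force: [1.9, -0.9, -0.2]
grip_width: 0.0937
```

```bash
python3 - <<'E'
from h import *
plan(.4706,-.3819,.15,-85.25)
plan(.4706,-.3819,.15,-40)
b,e=shot('side');a,d=shot('top')
cv2.imwrite('pics/home.png',np.hstack([cv2.resize(b[170:250,230:330],None,fx=4,fy=4),cv2.resize(a[140:220,230:330],None,fx=4,fy=4)])[:,:,::-1])
E
```

```text
from [ 0.5076 -0.0636  0.1663] -85.3 q6 65.7 t 12.6667 -> [1.2567 0.2506 0.0699] turn -0.0002
from [ 0.5076 -0.0636  0.1663] -85.3 q6 65.7 t 12.6667 -> [1.2567 0.2506 0.0699] turn -0.1259
```

View pics/home.png

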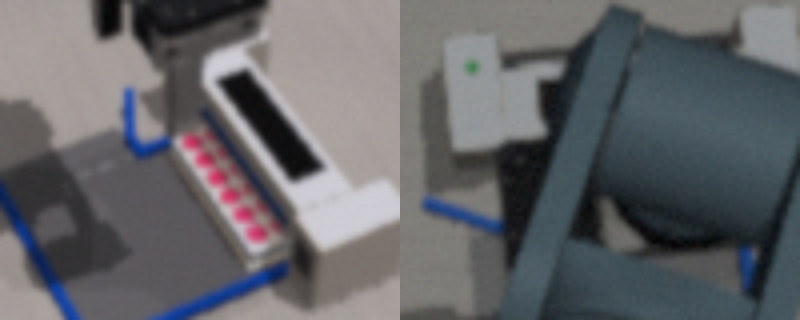

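The first row of wells shows in front of the bridge and looks square. I'll move over to the console with the gripper shut, then measure the plate with the arm out of the way.

Request:
{"name": "step_arm", "arguments": {
  "steps": [
    [1,0.12,0.02,0,0],
    [1,0.25,0.05,0,0],
    [1,0.38,0.08,0,0],
    [1,0.51,0.1,0,0],
    [1,0.64,0.13,0,0],
    [1,0.77,0.15,0,0],
    [1,0.9,0.18,0,0],
    [1,1.0,0.2,0,0],
    [1,1.0,0.25,0,0],
    [1,1.0,0.25,0,0]
  ]
}}

```text
time: 13.6
tool_pos: [0.4603, -0.3169, 0.1592]
eef_rot: [[0.079, -0.997, -0.018], [-0.997, -0.079, 0.003], [-0.005, 0.018, -1.0]]
ft_force: [-0.3, 0.6, -1.1]
grip_width: 0.0309
```

```bash
python3 - <<'E'
from h import *
plan(.4706,-.3819,.1,-85.25)
for cam in('top','side'):
    im,d=shot(cam); h=cv2.cvtColor(im,cv2.COLOR_RGB2HSV)
    pk=((h[...,1]>70)&((h[...,0]>150)|(h[...,0]<8)));v,u=np.nonzero(pk)
    Q=ray(cam,np.c_[u,v],.022);S=np.array([ws(q) for q in Q]);k=(abs(S[:,0])<.1)&(abs(S[:,1])<.08);S=S[k];p=np.c_[u,v][k]
    print(cam,k.sum())
    if k.sum():
        m=np.zeros(pk.shape,np.uint8);m[p[:,1],p[:,0]]=1
        n,l,st,c=cv2.connectedComponentsWithStats(m)
        for i in range(1,n):
            if st[i,4]>5: print(st[i,4],c[i].round(1),ws(ray(cam,c[i],.022)[0]).round(4))
    cv2.imwrite(f'pics/h_{cam}.png',im[:,:,::-1])
    # white front face/top edge brightness profile along scanner x at several y
    K=manip.calibration(cam);T=np.linalg.inv(K['cam_to_world'])
    g=im.astype(float).mean(2)
    for y in(-.045,-.02,.0,.02,.045):
        X=np.arange(-.060,-.030,.002);W=np.array([[*sw(x,y),.022,1] for x in X])@T.T;q=W[:,:3]@K['intrinsics'].T;q=(q[:,:2]/q[:,2:]).astype(np.float32)
        print(y,cv2.remap(g.astype(np.float32),q[:,0],q[:,1],1).ravel().round().astype(int))
E
```

```text
from [ 0.4603 -0.3169  0.1592] -85.5 q6 39.9 t 13.6 -> [ 0.2635 -0.0249  0.2352] turn -0.0007
top 152
24 [304.  177.7] [-0.0286 -0.0473]
24 [289.3 179. ] [-0.0283 -0.0088]
28 [296.8 178.5] [-0.0289 -0.0283]
25 [267.1 181.3] [-0.0288  0.0492]
26 [274.7 180.7] [-0.029   0.0295]
22 [281.9 179.9] [-0.0289  0.0106]
-0.045 [ 92  93  94  92  89  85  78  92 111 130 138 132 121 110 108]
-0.02 [ 91  90  95  94  91  87  82  95 111 127 138 145 146 142 135]
0.0 [ 93  94  93  89  90  85  82  91 107 125 141 149 148 144 140]
0.02 [ 93  95  94  91  89  79  72  74  92 121 141 150 149 142 136]
0.045 [ 93  93  92  91  88  75  67  72  95 125 140 142 134 120 111]
side 7
-0.045 [ 8  8 11 17 28 42 55 64 66 63 55 45 39 35 32]
-0.02 [24 30 32 33 30 27 24 23 25 26 27 28 28 28 29]
0.0 [32 27 23 23 24 27 28 29 28 29 30 29 28 28 28]
0.02 [24 22 22 23 25 26 27 28 28 28 29 29 30 31 30]
0.045 [26 26 26 26 26 26 26 28 29 29 31 33 35 36 37]
```

Top view: the front well row sits at scanner x = -28.8 mm with less than 1 mm spread, against -29.1 nominal, and its mean y is +1 mm. The plate is therefore home and square. Now the yellow key.

Request:
{"name": "step_arm", "arguments": {
  "steps": [
    [1,0.1,-0.01,0,0],
    [1,0.2,-0.02,0,0],
    [1,0.262,-0.025,0.05,0],
    [1,0.262,-0.025,0.15,0],
    [1,0.262,-0.025,0.25,0],
    [1,0.262,-0.025,0.3,0],
    [1,0.262,-0.025,0.35,0],
    [1,0.262,-0.025,0.35,0]
  ]
}}

```text
time: 14.37
tool_pos: [0.471, -0.3778, 0.0695]
eef_rot: [[0.082, -0.996, -0.02], [-0.997, -0.082, 0.006], [-0.008, 0.019, -1.0]]
ft_force: [-0.1, 0.1, -1.5]
grip_width: 0.001
```

```bash
python3 -c "
from h import *
plan(.4706,-.3817,.045,-85.25);print(manip.read_state()['grip_width'])
b,e=shot('side');cv2.imwrite('pics/key.png',cv2.resize(b[260:360,260:360],None,fx=5,fy=5)[:,:,::-1])"
```

```text
from [ 0.471  -0.3778  0.0695] -85.3 q6 36.4 t 14.3667 -> [0.0162 0.0011 0.0979] turn -0.0001
0.0009709217420800025
```

View pics/key.png

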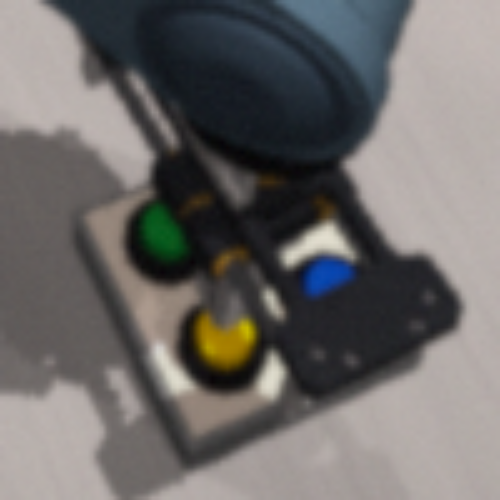

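The tip at (230,320) stands over the yellow key, and green and blue are clear. I'll press.

Request:
{"name": "step_arm", "arguments": {
  "steps": [
    [1,0.016,0.001,0.02,0],
    [1,0.016,0.001,0.05,0],
    [1,0.016,0.001,0.07,0],
    [1,0.016,0.001,0.085,0],
    [1,0.016,0.001,0.095,0],
    [1,0.016,0.001,0.1,0],
    [1,0.016,0.001,0.1,0]
  ]
}}

```text
time: 15.0
tool_pos: [0.4717, -0.3831, 0.0468]
eef_rot: [[0.082, -0.996, -0.017], [-0.997, -0.082, 0.003], [-0.005, 0.017, -1.0]]
ft_force: [0.5, 0.3, 5.0]
grip_width: 0.0006
```

Request:
{"name": "step_arm", "arguments": {
  "steps": [
    [1,0,0,0.006,0],
    [1,0,0,0.012,0],
    [1,0,0,0.012,0],
    [1,0,0,0.012,0]
  ]
}}

```text
time: 15.33
tool_pos: [0.4718, -0.3832, 0.0461]
eef_rot: [[0.082, -0.996, -0.018], [-0.997, -0.082, 0.004], [-0.005, 0.018, -1.0]]
ft_force: [-4.1, 5.1, 14.8]
grip_width: 0.0006
```

Request:
{"name": "step_arm", "arguments": {
  "steps": [
    [1,0,0,-0.03,0],
    [1,0,0,-0.08,0],
    [1,0,0,-0.12,0],
    [1,0,0,-0.14,0],
    [1,0,0,-0.14,0]
  ]
}}

```text
time: 15.75
tool_pos: [0.4732, -0.3841, 0.0828]
eef_rot: [[0.082, -0.996, -0.016], [-0.997, -0.082, 0.001], [-0.003, 0.016, -1.0]]
ft_force: [0.7, -0.6, 0.8]
grip_width: 0.0006
```

```bash
python3 -c "
from h import *
plan(.5258,-.3805,.08,-85.25)"
```

```text
from [ 0.4732 -0.3841  0.0828] -85.3 q6 36.2 t 15.75 -> [ 0.003  -0.2112  0.0077] turn -0.0001
```

Yellow bottomed out: the force jumped to 14.8 N at z = 46.1 mm. It is released again. Next is blue.

Request:
{"name": "step_arm", "arguments": {
  "steps": [
    [1,0,-0.08,0,0],
    [1,0.002,-0.15,0,0],
    [1,0.003,-0.211,0,0],
    [1,0.003,-0.211,0,0],
    [1,0.003,-0.211,0.03,0],
    [1,0.003,-0.211,0.06,0],
    [1,0.003,-0.211,0.06,0]
  ]
}}

```text
time: 16.33
tool_pos: [0.5234, -0.3793, 0.064]
eef_rot: [[0.082, -0.996, -0.02], [-0.997, -0.082, 0.005], [-0.006, 0.019, -1.0]]
ft_force: [-0.9, 0.8, 0.0]
grip_width: 0.0004
```

```bash
python3 -c "
from h import *
plan(.5258,-.3805,.045,-85.25)"
```

```text
from [ 0.5234 -0.3793  0.064 ] -85.3 q6 39.9 t 16.3333 -> [ 0.0062 -0.0104  0.0759] turn -0.0002
```

Request:
{"name": "step_arm", "arguments": {
  "steps": [
    [1,0.005,-0.01,0.02,0],
    [1,0.005,-0.01,0.04,0],
    [1,0.005,-0.01,0.055,0],
    [1,0.005,-0.01,0.065,0],
    [1,0.005,-0.01,0.075,0],
    [1,0.005,-0.01,0.082,0],
    [1,0.005,-0.01,0.086,0],
    [1,0.005,-0.01,0.086,0],
    [1,0.005,-0.01,0.086,0]
  ]
}}

```text
time: 17.08
tool_pos: [0.5254, -0.3804, 0.046]
eef_rot: [[0.082, -0.996, -0.021], [-0.997, -0.082, 0.005], [-0.007, 0.021, -1.0]]
ft_force: [-9.4, 6.4, 19.9]
grip_width: 0.0006
```

Blue bottomed out, with 19.9 N at z = 46.0 mm. I'll release it and go to green.

Request:
{"name": "step_arm", "arguments": {
  "steps": [
    [1,0,0,-0.03,0],
    [1,0,0,-0.08,0],
    [1,0,0,-0.12,0],
    [1,0,0,-0.16,0],
    [1,0,0,-0.16,0]
  ]
}}

```text
time: 17.5
tool_pos: [0.5276, -0.3817, 0.0888]
eef_rot: [[0.082, -0.996, -0.018], [-0.997, -0.082, 0.002], [-0.004, 0.018, -1.0]]
ft_force: [0.3, 0.7, -0.2]
grip_width: 0.0006
```

```bash
python3 -c "
from h import *
plan(.4692,-.3268,.085,-85.25)"
```

```text
from [ 0.5276 -0.3817  0.0888] -85.3 q6 40.0 t 17.5 -> [-0.2381  0.2144  0.0198] turn -0.0001
```

Request:
{"name": "step_arm", "arguments": {
  "steps": [
    [1,-0.08,0.07,0,0],
    [1,-0.16,0.14,0,0],
    [1,-0.238,0.214,0,0],
    [1,-0.238,0.214,0,0],
    [1,-0.238,0.214,0.04,0],
    [1,-0.238,0.214,0.08,0],
    [1,-0.238,0.214,0.08,0]
  ]
}}

```text
time: 18.08
tool_pos: [0.4684, -0.3264, 0.0673]
eef_rot: [[0.082, -0.996, -0.021], [-0.997, -0.082, 0.005], [-0.006, 0.02, -1.0]]
ft_force: [-0.3, -0.5, -0.8]
grip_width: 0.0007
```

```bash
python3 -c "
from h import *
plan(.4692,-.3268,.045,-85.25)"
```

```text
from [ 0.4684 -0.3264  0.0673] -85.3 q6 39.7 t 18.0833 -> [ 0.0024 -0.0047  0.0892] turn -0.0001
```

Request:
{"name": "step_arm", "arguments": {
  "steps": [
    [1,0.002,-0.004,0.02,0],
    [1,0.002,-0.004,0.045,0],
    [1,0.002,-0.004,0.065,0],
    [1,0.002,-0.004,0.078,0],
    [1,0.002,-0.004,0.088,0],
    [1,0.002,-0.004,0.096,0],
    [1,0.002,-0.004,0.1,0],
    [1,0.002,-0.004,0.1,0],
    [1,0.002,-0.004,0.1,0]
  ]
}}

```text
time: 18.83
tool_pos: [0.4697, -0.3273, 0.0459]
eef_rot: [[0.082, -0.996, -0.021], [-0.997, -0.082, 0.004], [-0.006, 0.02, -1.0]]
ft_force: [-6.7, 5.7, 21.8]
grip_width: 0.0006
```

Request:
{"name": "step_arm", "arguments": {
  "steps": [
    [1,0,0,-0.03,0],
    [1,0,0,-0.08,0],
    [1,0,0,-0.16,0],
    [1,0,0,-0.28,0],
    [1,0,0,-0.4,0],
    [1,0,0,-0.5,0],
    [1,0,0,-0.6,0],
    [1,0,0,-0.6,0],
    [1,0,0,-0.6,0]
  ]
}}

```text
time: 19.58
tool_pos: [0.4734, -0.3286, 0.1974]
eef_rot: [[0.082, -0.996, -0.018], [-0.997, -0.082, 0.002], [-0.004, 0.018, -1.0]]
ft_force: [0.0, -0.4, -0.4]
grip_width: 0.0006
```

```bash
python3 - <<'E'
from h import *
s=manip.read_state();print(s['time'],s['tool_pos'],s['dq'])
a,d=shot('top');b,e=shot('side')
cv2.imwrite('pics/end.png',np.hstack([cv2.resize(a[60:320,60:440],(400,274)),cv2.resize(b,(400,300))[:274]])[:,:,::-1])
h=cv2.cvtColor(a,cv2.COLOR_RGB2HSV);m=((h[...,1]>70)&((h[...,0]>150)|(h[...,0]<8))).astype(np.uint8);m[:172]=0;m[186:]=0;m[:,:260]=0;m[:,312:]=0
n,l,st,c=cv2.connectedComponentsWithStats(m)
for i in range(1,n): print(st[i,4],ws(ray('top',c[i],.022)[0]).round(4))
# change of bottle/tip box/jar versus start
a0=np.load('s0.npz')['a']
for nm,(u0,u1,v0,v1) in dict(bottle=(70,125,145,195),tips=(160,225,80,135),jar=(375,415,105,145)).items():
    print(nm,cv2.phaseCorrelate(a0[v0:v1,u0:u1].mean(2).astype(np.float32),a[v0:v1,u0:u1].mean(2).astype(np.float32)))
E
```

```text
19.5833 [ 0.4734236  -0.32856332  0.19739425] [-0.01028576  2.06833702  3.04116531  0.06588529 -0.0490744   0.01077991]
1 [-0.0157  0.0116]
24 [-0.0286 -0.0473]
24 [-0.0283 -0.0088]
27 [-0.0289 -0.0286]
25 [-0.0285  0.0493]
26 [-0.029   0.0295]
23 [-0.0287  0.0103]
bottle ((-0.16105725588735353, -0.006679860044041419), 1.071925550142924)
tips ((0.002176434097066249, -0.017435641384732747), 0.9883071998755137)
jar ((0.11076006257369997, -0.07847291615036767), 0.9875102379918098)
```

View pics/end.png

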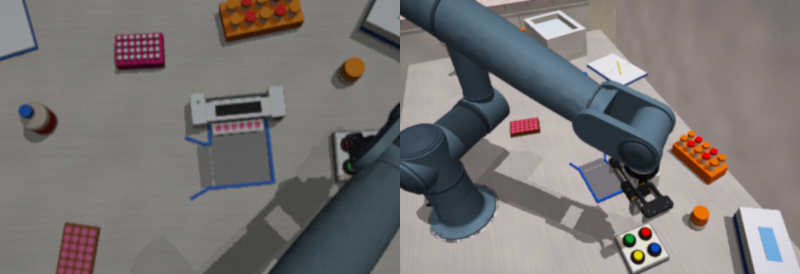

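The plate is home under the bridge at (237,127) in the left half. All four keys are up, the hand is clear of everything, and the other objects haven't moved. I'll hand in.

```bash
python3 -c "
from cell import manip
print(manip.hand_in())"
```

```text
the job is handed in; nothing more can be done
None
```

The job is handed in after about 20 s of the 72 s allowed; `hand_in` gives no verdict, so what follows rests on my own checks.

**What I did:** I gripped the white plate lightly across its short side, squared it to the lane and slid it in along the bench to the corner. I then drew it 27 mm forward, released it, and pushed it under the bridge with both open fingers until it met the stop at about 8 N. After that I pressed yellow, blue and green in that order with the shut fingers, lifting clear after each, and raised the hand to about 0.2 m.

**Last checks:**
- **Plate:** the front well row is at scanner x = -28.3 to -29.0 mm, against -29.1 nominal. That puts the plate within about 1 mm of home, about 1 mm off the lane's middle, and square.
- **Keys:** all three keys bottomed out at z ≈ 46 mm with 15–22 N on the tool. In the last side view all four look up again; I did not measure their height.
- **Bottle, tip box and jar:** each shifted by less than 0.2 pixel from the start picture.

**Disagreements:**
- The tool stopped 2 mm short of where I expected contact at the stop (-52.5 against -50.5 mm), which is within the calibration error.
- The side camera put the plate 2–4 mm from the top camera's position. In that view the wells merged into one blob, so I used the top camera.

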